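Fit the carrier arm on the drill stand

TASK

Take the aluminium carrier arm off its sloping plywood rest, bring it level, and lower its bored hub squarely over the drill stand's tall column, without letting it drop, until the hub sits fully home on the stop collar and the arm lies lengthwise above the foot, on the rest pillar. Then swing the catch bar round until it stops, square across the arm, and let go. Leave the cup, the can and the wrench where they are.

Things in the scene. Friction and masses are not known exactly. Their poses are not given: they have to be found in the camera images.
- carrier_grip (a point): Loose bare-aluminium carrier arm, 0.5 kg, 208 mm long, 60 wide, plate 12 thick, flat underside. Point: middle of its upright grip rib (44 mm along x, 18 thick in y, top 57 above the underside), 34 above the underside. Axes: x nose to hub, y across, z up out of the plate. Starts on a fixed plywood rest sloping 25 degrees, hub end high and away from the robot, so z leans back to the robot.
- carrier_bore (a point): Centre of the lower mouth of the arm's hub bore, 75 mm along +x from the rib's middle, level with the underside. Bore 29 mm diameter, right through; hub 56 mm outside diameter, 40 mm high; a 12 mm thick web, top 29 mm above the underside, joins it to the rib. Axes as for the arm; z is the bore's axis.
- carrier_nose (a point): Centre of the 36 mm hole in the arm's nose, on the underside, 74 mm along -x from the rib's middle; the nose ends 31 mm further on. Axes as for the arm.
- column_seat (a point): Fixed dark steel drill stand. Point: on the column's axis on top of the stop collar (52 mm diameter, 90 mm above the bench), where the hub's underside rests. Axes: z up, x from foot centre to column. Foot 250 x 140 x 15 mm, centred 75 mm along -x. A rest pillar (36 x 50 mm, same height) stands 107 mm along -x: the arm lies on it, nose to -x.
- column_top (a point): Tip of the column, 126 mm above the stop collar. The bright steel column is 24 mm in diameter; its last 16 mm taper to 12 mm.
- catch (a joint): Catch bar's angle about its upright pivot: 0 = at its internal stop, square across the arm (bar points to the stand's -y); pi/2 = points to the stand's -x; grows clockwise seen from above, to 2.7. Starts open (1.65 to 2.1), clear of the arm, stays where left; about 1 N at the knob moves it. Passes 5 mm above a seated arm's plate.
- catch_pivot (a point): Pivot of the catch bar, on a post beside the arm: 119 mm along -x and 52 mm along +y from the column (stand axes), at the underside of the bar, 17 mm above the stop collar. The bar is 10 mm thick (12 mm high overall), 14 mm wide.
- catch_knob (a point): Black upright knob, a round pin 16 mm in diameter, at the free end of the catch bar, 88 mm from the pivot. This point is on its axis 30 mm above the bar's underside; the knob's top is 16 mm higher and the bar's top 19 mm lower.
- cup_mid (a point): Bystander: plain white open cup, 80 mm diameter, 95 mm high; this point is its centre, half-way up.
- can_mid (a point): Bystander: closed steel can, 70 mm diameter, 100 mm high; this point is its centre, half-way up.
- wrench_grip (a point): Bystander: steel wrench 170 mm long lying flat on the bench; this point is in its handle.

How it is judged:
By the outcome, as a careful person would: the job done as asked, in the order asked, and still so for the second after the job is handed in, with the robot touching nothing.
It also fails if it takes over 70 s, if anything falls off the work surface, if the arm or the gripper's body presses on something with over 40 N, if the wrist force passes 120 N, or if a joint passes its speed limit or range.

ROBOT

A 6-joint arm with a two-finger parallel gripper is mounted at the origin on the work surface. World frame = base frame: x ahead of the robot, y to its left, z up, the work surface at z = 0. Lengths are in m, angles in rad, forces in N, time in s.
With the tool pointing down it reaches from about 0.425 to 0.95 m from the base axis. Payload 14.7 kg.
Tool frame: the origin (TCP) lies at the very end of the fingers, on their centre line; the grasp point (between the pads) lies 19 mm behind it (r.hold_point_z is the z of the grasp point in the tool frame, in m); z points along the fingers, y is the direction in which the jaws open and shut (so a half turn about z gives the same grasp; the last joint's range is limited). The gripper opens to 85 mm and grips with 20 to 120 N. Pads are 22 mm wide; open, the fingers measure 114 mm over their backs; the gripper's body (76 mm by 85 mm) begins 54 mm behind the grasp point. The pads swing forward as they close: fully open they stand 13 mm farther back than shut.
Start: joints at [1.161, 0.48, 1.596, -0, 1.065, -0.047], TCP at [0.231, 0.608, 0.231] pointing down, gripper open.
Joint ranges: [-2.75, 2.75], [-0.82, 2.05], [0.23, 2.67], [-1.56, 4.7], [0.09, 2.69], [-2.92, 2.92]. Speed limits (rad/s): [1.89, 1.89, 2.39, 3.01, 3.01, 3.01].

INTERFACE

Orientations are given as a unit quaternion [w, x, y, z].
In Python, from plant import r gives the robot as it stands.
- The arm moves only by the shell command python3 -m jog 'ROWS'. ROWS is a JSON object of lists of equal length, an entry for each row: "fingers": the closure, from 0 (fully open) to 1 (shut); "slide": the shift along the tool's x, y, z in cm, a list of three; "spin": the turn about the tool's z in rad. A call has 1 to 20 rows; each row is the pose to reach, as a shift and turn from the pose measured when the call began, along the tool's axes at that moment; what a row does not reach only later rows make up. A row lasts 1/12 s, in which the tool goes at most 41.7 mm and 7.16 degrees, less where a joint would pass 70% of its speed; a pose out of reach is approached as far as the arm can. A call with a gripper value outside its range is refused whole. The fingers move at their own pace and stop on an object; the grip force is fixed at half the most. Time passes only in rows, so rows that repeat a pose let the fingers close. It gives the time, the measured TCP pose, the force and the opening at its end, in the units of the state.
- r.get_obs(): the state, without advancing time (a new reading comes with each control period).
- r.capture(name): name is "scene" or "top" or "wrist"; returns the picture (384x512x3 uint8, red, green, blue); there is no depth.
- r.get_calibration(name): a dict with "camera_matrix" (3x3 intrinsics, pixels), "xyz" and "orientation" of the camera in the world. Camera axes: x right, y down, z forward; pixel columns grow to the right and rows downward; lengths in m; the calibration is good to about 2 mm. A picture is of the moment at which its call begins: read the wrist's pose just before it. get_calibration takes no time and is no camera call; for the wrist camera it gives the pose at the moment of the call.
- r.finish_job(): hands the job in, once; it reports no verdict.
The state is a dict: "time_s": time; "joints": joint angles; "qd": joint speeds; "joint_torque": joint torques, N m; "tool_pos": TCP position; "eef_rot": TCP orientation; "wrist_force": force on the tool from outside, world axes, zero at the start; "wrist_torque": the same for the moment, N m; "opening": finger opening in m.
Only numpy, scipy, OpenCV 4.12 (cv2) and the standard library are available. Lean on these libraries where they do the work, as an engineer would, in place of code of your own. Each camera call takes 0.05 s, during which the arm holds its last target.

## Working session

There is one attempt and no reset: what is moved stays moved. The work goes in short steps, Python scripts to look and compute and a shell command to move; the robot and the scene stay as the last step left them, time stands still between calls to the robot, and variables do not carry over. Pictures are saved under pics/ and viewed, and the job is handed in when it is done.

```bash
ls; mkdir -p pics
python3 - <<'E'
from plant import r
import cv2
print(r.get_obs(), r.hold_point_z)
for n in ["scene","top","wrist"]:
    c=r.get_calibration(n); print(n,c)
    im=r.capture(n); cv2.imwrite(f"pics/{n}0.png",im[:,:,::-1])
E
```

```text
pics
{'time_s': 0.0, 'joints': array([ 1.16139745e+00,  4.80824318e-01,  1.59687182e+00, -3.71693281e-05,
        1.06509432e+00, -4.65938003e-02]), 'qd': array([ 8.27966312e-04, -6.99633702e-04, -1.64255103e-03, -4.26697675e-04,
       -5.00575070e-05, -1.59096322e-03]), 'joint_torque': array([ 2.42444781e-03, -9.50646544e+01, -4.30184627e+01,  3.62360970e-04,
        1.20760209e-02, -1.32148236e-05]), 'tool_pos': array([0.23050815, 0.60731592, 0.23067803]), 'eef_rot': array([-1.19534853e-04,  1.80400376e-01,  9.83593079e-01, -5.87076054e-04]), 'wrist_force': array([ 0.13362086,  0.24898337, -0.74101855]), 'wrist_torque': array([-0.01297792,  0.01014076,  0.01982264]), 'opening': 0.08562622330707767} -0.0187
scene {'camera_matrix': array([[372.79974925,   0.        , 257.03953579],
       [  0.        , 372.79974925, 188.08652192],
       [  0.        ,   0.        ,   1.        ]]), 'xyz': array([ 1.28146742, -0.01002136,  1.134512  ]), 'orientation': array([-0.2061686 ,  0.6818515 ,  0.67105746, -0.20556004])}
top {'camera_matrix': array([[479.16036034,   0.        , 260.79357066],
       [  0.        , 479.16036034, 188.77893461],
       [  0.        ,   0.        ,   1.        ]]), 'xyz': array([ 0.44867937, -0.01515142,  1.56292083]), 'orientation': array([-0.04232483,  0.71622457, -0.69608512,  0.02639081])}
wrist {'camera_matrix': array([[319.95529323,   0.        , 252.94893352],
       [  0.        , 319.95529323, 190.77243305],
       [  0.        ,   0.        ,   1.        ]]), 'xyz': array([0.16025435, 0.63405045, 0.37192719]), 'orientation': array([0.12110811, 0.81430579, 0.56157991, 0.08286684])}
```

View pics/scene0.png

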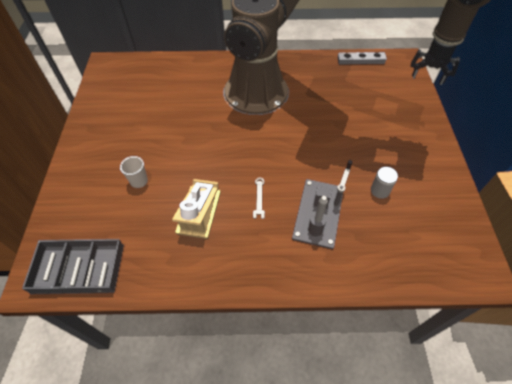

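View pics/top0.png

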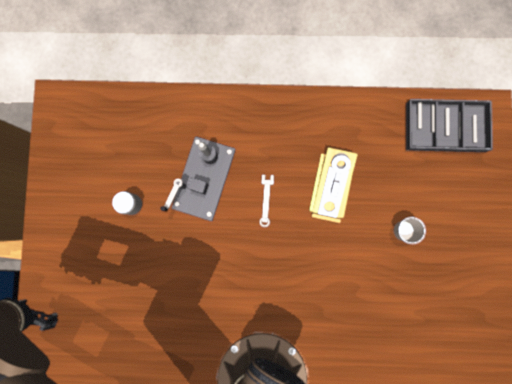

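View pics/wrist0.png

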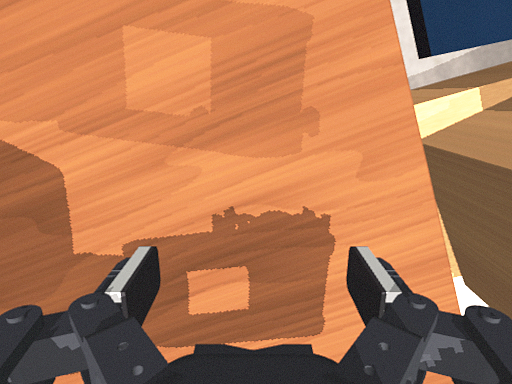

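Run:
```python
import cv2,numpy as np
t=cv2.imread("pics/top0.png");s=cv2.imread("pics/scene0.png")
def crop(im,x0,y0,x1,y1,n,f):
    cv2.imwrite(n,cv2.resize(im[y0:y1,x0:x1],None,fx=f,fy=f,interpolation=cv2.INTER_CUBIC))
crop(t,100,130,250,230,"pics/t_stand.png",5)
crop(t,300,140,370,230,"pics/t_arm.png",6)
crop(s,285,155,405,255,"pics/s_stand.png",6)
crop(s,165,170,235,245,"pics/s_arm.png",7)
```

```text
(no output)
```

View pics/t_stand.png

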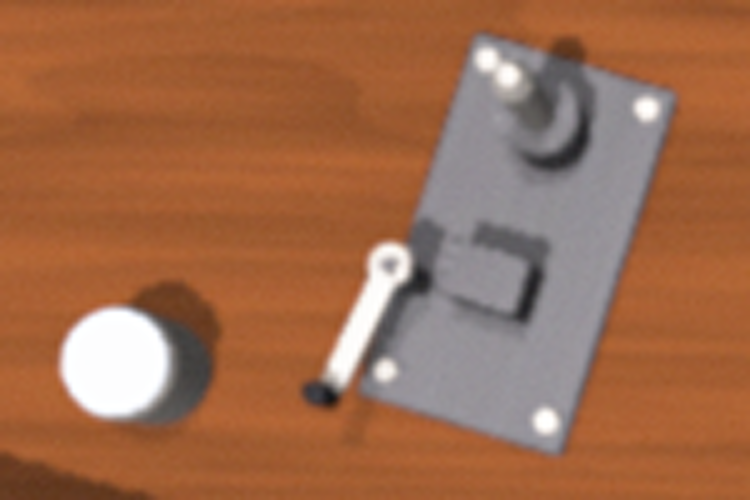

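View pics/t_arm.png

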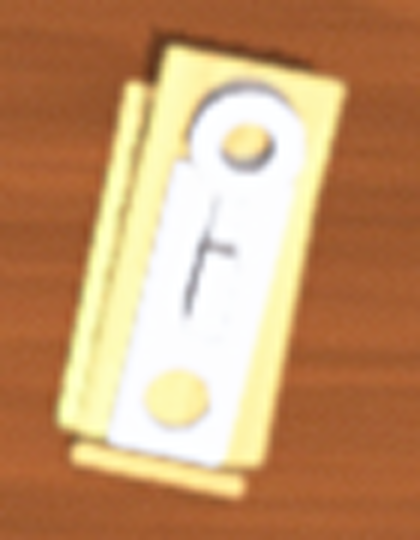

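View pics/s_stand.png

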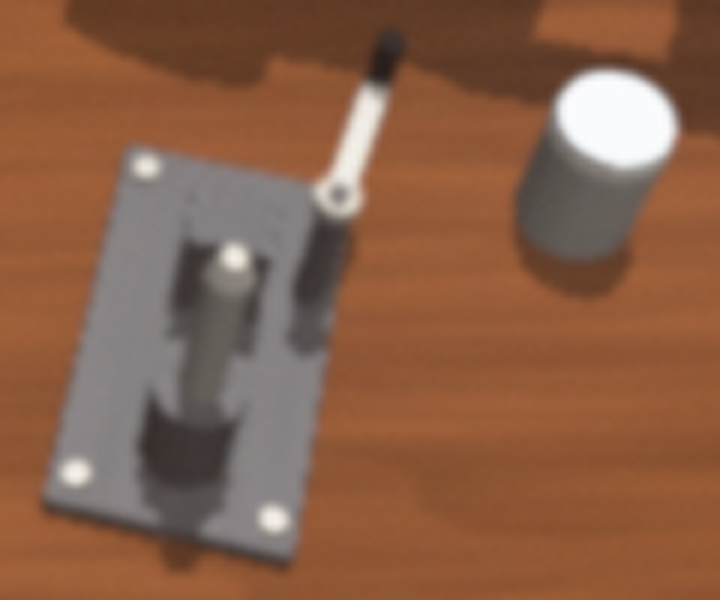

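View pics/s_arm.png

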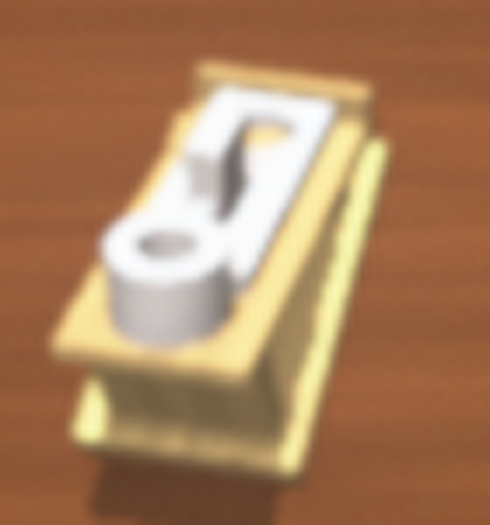

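```bash
cat > h.py <<'E'
import numpy as np,cv2
from scipy.spatial.transform import Rotation as R
from plant import r
def rot(q): return R.from_quat([q[1],q[2],q[3],q[0]]).as_matrix()
def ray(c,px):
    K=c["camera_matrix"]; d=np.linalg.solve(K,[px[0],px[1],1.]); return np.array(c["xyz"]),rot(c["orientation"])@d
def plane(c,px,z):
    o,d=ray(c,px); return o+d*(z-o[2])/d[2]
def tri(l):
    A=np.zeros((3,3));b=np.zeros(3)
    for c,p in l:
        o,d=ray(c,p);d/=np.linalg.norm(d);M=np.eye(3)-np.outer(d,d);A+=M;b+=M@o
    return np.linalg.solve(A,b)
def proj(c,X):
    p=c["camera_matrix"]@(rot(c["orientation"]).T@(np.asarray(X)-c["xyz"]));return p[:2]/p[2]
E
python3 - <<'E'
from h import *
T=r.get_calibration("top");S=r.get_calibration("scene")
np.set_printoptions(precision=4,suppress=True)
t=lambda p,o=(100,130),f=5:((p[0]+.5)/f-.5+o[0],(p[1]+.5)/f-.5+o[1])
s=lambda p:t(p,(285,155),6)
fc=[plane(T,t(p),.015) for p in[(478,33),(677,95),(563,452),(365,392)]]
fs=[plane(S,s(p),.015) for p in[(292,556),(45,502),(130,148),(355,195)]] 
print(np.array(fc),np.array(fs))
for f in(fc,):
    ax=(f[0]+f[1]-f[2]-f[3])[:2];ax/=np.linalg.norm(ax);c=np.mean(f,axis=0);print("ctr",c,"yaw",np.degrees(np.arctan2(ax[1],ax[0])),"col",c[:2]+.075*ax)
print("tip T",plane(T,t((508,75)),.216),"S",plane(S,s((235,257)),.216),tri([(T,t((508,75))),(S,s((235,257)))]))
print("pivot T",plane(T,t((389,264)),.119),"S",plane(S,s((339,194)),.119))
print("knob top T",plane(T,t((318,392)),.153),"S",plane(S,s((390,43)),.153))
print("can",plane(T,t((117,363)),.1))
a=lambda p:t(p,(300,140),6); b=lambda p:t(p,(165,170),7)
print("hub top",tri([(T,a((247,142))),(S,b((166,242)))]))
print("nose top",tri([(T,a((177,397))),(S,b((270,129)))]))
E
```

```text
[[0.767  0.243  0.015 ]
 [0.7291 0.1104 0.015 ]
 [0.4935 0.1761 0.015 ]
 [0.5286 0.3064 0.015 ]] [[0.7675 0.2425 0.015 ]
 [0.7328 0.1103 0.015 ]
 [0.4946 0.1783 0.015 ]
 [0.5316 0.3109 0.015 ]]
ctr [0.6295 0.209  0.015 ] yaw -15.231572105954786 col [0.7019 0.1893]
tip T [0.7018 0.1912 0.216 ] S [0.7015 0.1898 0.216 ] [0.7016 0.1905 0.2162]
pivot T [0.6016 0.2739 0.119 ] S [0.6005 0.2724 0.119 ]
knob top T [0.5207 0.3057 0.153 ] S [0.5231 0.3054 0.153 ]
can [0.5377 0.4429 0.1   ]
hub top [ 0.6705 -0.2187  0.139 ]
nose top [ 0.548  -0.1944  0.0465]
```

```bash
python3 -m jog '{"fingers":[0,0,0,0,0,0,0,0,0,0,0,0,0,0,0,0,0,0,0,0],"slide":[[0,0,-7],[0,0,-7],[-71.4,-61.4,-7],[-71.4,-61.4,-7],[-71.4,-61.4,-7],[-71.4,-61.4,-7],[-71.4,-61.4,-7],[-71.4,-61.4,-7],[-71.4,-61.4,-7],[-71.4,-61.4,-7],[-71.4,-61.4,-7],[-71.4,-61.4,-7],[-71.4,-61.4,-7],[-71.4,-61.4,-7],[-71.4,-61.4,-7],[-71.4,-61.4,-7],[-71.4,-61.4,-7],[-71.4,-61.4,-7],[-71.4,-61.4,-7],[-71.4,-61.4,-7]],"spin":[0,0,-0.17,-0.17,-0.17,-0.17,-0.17,-0.17,-0.17,-0.17,-0.17,-0.17,-0.17,-0.17,-0.17,-0.17,-0.17,-0.17,-0.17,-0.17]}'
cat > st.py <<'E'
import sys
from h import *
np.set_printoptions(precision=4,suppress=True)
def state():
    o=r.get_obs();M=rot(o["eef_rot"]);return o,np.array(o["tool_pos"]),M
def go(x,y,z,yaw_deg=None):
    """slide cm / spin to reach world xyz with tool x axis at yaw"""
    o,p,M=state();s=M.T@(np.array([x,y,z])-p)*100
    cur=np.degrees(np.arctan2(M[1,0],M[0,0]));sp=0
    if yaw_deg is not None: sp=-np.radians((yaw_deg-cur+180)%360-180)
    print("slide",s.round(2),"spin",round(sp,4),"cur yaw",round(cur,2))
if __name__=="__main__":
    o,p,M=state();print(o["time_s"],p,"yaw",np.degrees(np.arctan2(M[1,0],M[0,0])),"zaxis",M[:,2],"F",o["wrist_force"],"open",o["opening"],"j",o["joints"])
    if len(sys.argv)>2: go(*map(float,sys.argv[1:]))
E
python3 st.py .68 -.22 .30 168.8
```

```text
time_s: 1.82
tool_pos: [0.5889, -0.0533, 0.3011]
eef_rot: [-0.0, 0.096, 0.995, -0.0]
wrist_force: [1.1, 1.0, -0.1]
opening: 0.0853
1.8167 [ 0.5889 -0.0533  0.3011] yaw 168.9395764090601 zaxis [-0.0006 -0.0007 -1.    ] F [ 1.1333  1.005  -0.1021] open 0.08531715524222051 j [-0.1409  0.335   1.6491 -0.0009  1.1579 -1.5183]
slide [-12.14 -14.62   0.12] spin 0.0024 cur yaw 168.94
```

```bash
python3 -m jog '{"fingers":[0,0,0,0,0,0,0],"slide":[[-12.1,-14.6,0],[-12.1,-14.6,0],[-12.1,-14.6,0],[-12.1,-14.6,0],[-12.1,-14.6,0],[-12.1,-14.6,0],[-12.1,-14.6,0]],"spin":[0,0,0,0,0,0,0]}'
python3 - <<'E'
from st import *
c=r.get_calibration("wrist");im=r.capture("wrist")
import pickle;pickle.dump(c,open("w1.pkl","wb"))
cv2.imwrite("pics/w1r.png",im[:,:,::-1])
cv2.imwrite("pics/w1.png",cv2.resize(im[:,:,::-1],(800,600),interpolation=cv2.INTER_CUBIC));print(c["xyz"],rot(c["orientation"])[:,2])
E
```

```text
time_s: 2.4
tool_pos: [0.6796, -0.2211, 0.3]
eef_rot: [-0.001, 0.097, 0.995, -0.0]
wrist_force: [0.2, -0.3, -0.2]
opening: 0.0856
[ 0.6061 -0.2064  0.4414] [ 0.2831 -0.0568 -0.9574]
```

View pics/w1.png

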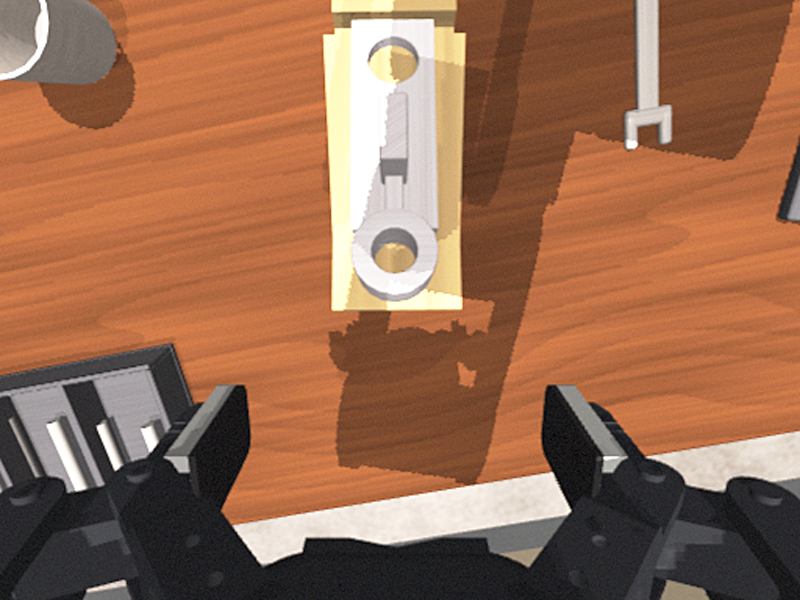

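```bash
cat > e.py <<'E'
from st import *
import pickle
T=r.get_calibration("top");S=r.get_calibration("scene");W=pickle.load(open("w1.pkl","rb"))
t=lambda p,o,f:((p[0]+.5)/f-.5+o[0],(p[1]+.5)/f-.5+o[1])
w=lambda p:t(p,(0,0),1.5625)
a=lambda p:t(p,(300,140),6); b=lambda p:t(p,(165,170),7)
H=tri([(T,a((247,142))),(S,b((166,242))),(W,w((395,249)))]); N=tri([(T,a((177,397))),(S,b((270,129))),(W,w((393,60)))])
print(H,N)
for n,P,l in(("H",H,[(T,a((247,142))),(S,b((166,242))),(W,w((395,249)))]),("N",N,[(T,a((177,397))),(S,b((270,129))),(W,w((393,60)))])):
    print(n,[proj(c,P)-p for c,p in l])
d=H-N;print("yaw",np.degrees(np.arctan2(d[1],d[0])),np.hypot(*d[:2]),d[2])
# rib top lines centre
for p in[(397,93),(395,158)]: print(plane(W,w(p),.1))
cen=(H+N)/2
yaw=np.arctan2(d[1],d[0]);u=np.array([np.cos(yaw),np.sin(yaw),0]);k=np.array([0,0,1.]);cs,sn=np.cos(np.radians(25)),np.sin(np.radians(25))
ax=cs*u+sn*k;az=-sn*u+cs*k
g1=H-.075*ax-.006*az; g2=N+.074*ax+.022*az;print("grip",g1,g2)
g=(g1+g2)/2
for dx in(-.022,.022): print("pred rib top end",proj(W,g+dx*ax+.023*az)*1.5625)
E
python3 e.py
```

```text
[ 0.6681 -0.2192  0.135 ] [ 0.5471 -0.1953  0.0452]
H [array([0.2349, 0.9475]), array([0.4066, 0.0254]), array([0.1137, 3.0145])]
N [array([-0.316 ,  0.3423]), array([-0.6869, -0.001 ]), array([1.3897, 0.6492])]
yaw -11.16586336405292 0.12334957972657502 0.08980218171422452
[ 0.5737 -0.1993  0.1   ]
[ 0.6124 -0.2083  0.1   ]
grip [ 0.604  -0.2065  0.0979] [ 0.6038 -0.2065  0.0964]
pred rib top end [394.799   93.5687]
pred rib top end [394.8221 161.1638]
```

```bash
python3 st.py .602 -.2062 .085 168.9
```

```text
2.45 [ 0.6792 -0.2199  0.3004] yaw 168.8836934283952 zaxis [-0.0018 -0.     -1.    ] F [-0.2379  0.7302 -0.3174] open 0.08554514604947074 j [-0.3552  0.5233  1.3473 -0.0007  1.2727 -1.7318]
slide [ 7.81 -0.13 21.55] spin -0.0003 cur yaw 168.88
```

```bash
python3 -m jog '{"fingers":[0,0,0,0,0,0,0,0,0,0,0],"slide":[[4,-0.1,3],[7.8,-0.1,5],[7.8,-0.1,9],[7.8,-0.1,13],[7.8,-0.1,15.5],[7.8,-0.1,17.5],[7.8,-0.1,19.5],[7.8,-0.1,20.5],[7.8,-0.1,21.5],[7.8,-0.1,21.5],[7.8,-0.1,21.5]],"spin":[0,0,0,0,0,0,0,0,0,0,0]}'
python3 - <<'E'
from st import *
im=r.capture("wrist")
cv2.imwrite("pics/w2.png",cv2.resize(im[:,:,::-1],(800,600),interpolation=cv2.INTER_CUBIC))
im=r.capture("scene")
cv2.imwrite("pics/s2.png",cv2.resize(im[130:270,130:300,::-1],None,fx=4,fy=4,interpolation=cv2.INTER_CUBIC))
E
python3 st.py .602 -.2062 .085 168.9
```

```text
time_s: 3.37
tool_pos: [0.6023, -0.2056, 0.0861]
eef_rot: [-0.001, 0.097, 0.995, -0.0]
wrist_force: [0.1, -0.3, 0.5]
opening: 0.0855
3.4667 [ 0.6028 -0.206   0.0867] yaw 168.8972876494336 zaxis [-0.0002 -0.0007 -1.    ] F [-1.0323  0.9703 -0.1589] open 0.08543690888411418 j [-0.3764  0.6273  1.7455 -0.001   0.7687 -1.7527]
slide [ 0.08 -0.04  0.18] spin -0.0 cur yaw 168.9
```

View pics/w2.png

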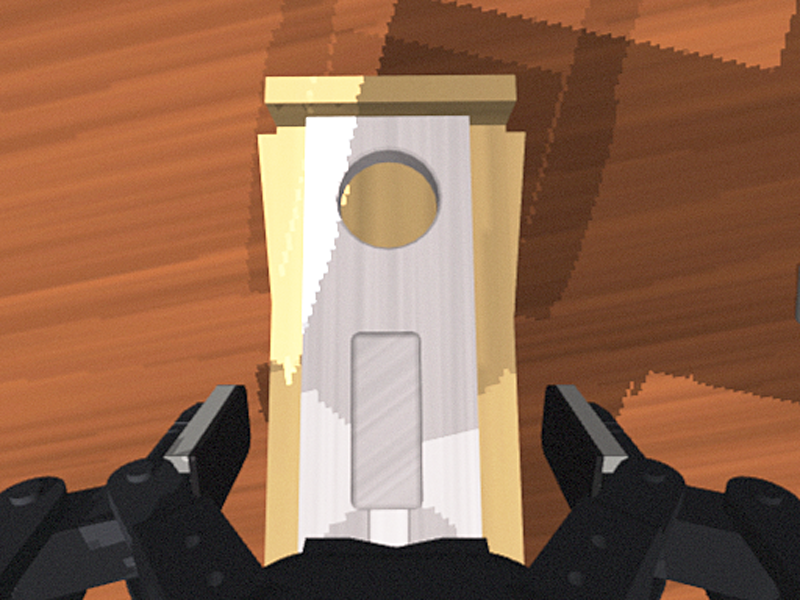

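View pics/s2.png

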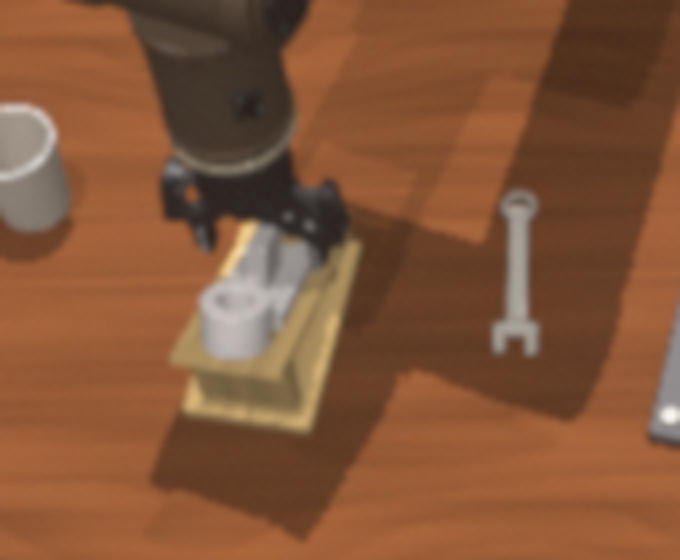

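```bash
python3 -m jog '{"fingers":[0,0.3,1,1,1,1,1,1,1,1,1,1],"slide":[[0.1,-0.2,0.1],[0.1,-0.2,0.1],[0.1,-0.2,0.1],[0.1,-0.2,0.1],[0.1,-0.2,0.1],[0.1,-0.2,0.1],[0.1,-0.2,0.1],[0.1,-0.2,0.1],[0.1,-0.2,0.1],[0.1,-0.2,0.1],[0.1,-0.2,0.1],[0.1,-0.2,0.1]],"spin":[0,0,0,0,0,0,0,0,0,0,0,0]}'
python3 st.py .602 -.2062 .085 168.9
```

```text
time_s: 4.47
tool_pos: [0.6014, -0.2078, 0.0859]
eef_rot: [-0.0, 0.097, 0.995, -0.0]
wrist_force: [-2.0, -0.7, 4.1]
opening: 0.0173
4.4667 [ 0.6014 -0.2078  0.0859] yaw 168.8992532563069 zaxis [-0.0002 -0.0007 -1.    ] F [-1.9894 -0.7309  4.0639] open 0.017340472980397103 j [-0.3798  0.6276  1.7478 -0.0011  0.7661 -1.7561]
slide [-0.02  0.17  0.09] spin -0.0 cur yaw 168.9
```

```bash
python3 -m jog '{"fingers":[1,1,1,1,1,1,1,1],"slide":[[0,0,-0.5],[0,0,-1.5],[0,0,-4],[0,0,-7],[0,0,-10],[0,0,-12],[0,0,-12],[0,0,-12]],"spin":[0,0,0,0,0,0,0,0]}'
python3 - <<'E'
from st import *
im=r.capture("wrist")
cv2.imwrite("pics/w3.png",cv2.resize(im[:,:,::-1],(800,600),interpolation=cv2.INTER_CUBIC))
im=r.capture("scene")
cv2.imwrite("pics/s3.png",cv2.resize(im[130:270,130:300,::-1],None,fx=4,fy=4,interpolation=cv2.INTER_CUBIC))
E
python3 st.py
```

```text
time_s: 5.13
tool_pos: [0.6019, -0.2078, 0.2072]
eef_rot: [0.001, 0.097, 0.995, -0.001]
wrist_force: [1.2, -0.4, -6.1]
opening: 0.0174
5.2333 [ 0.6007 -0.2074  0.2049] yaw 168.90055065700435 zaxis [-0.0018 -0.0001 -1.    ] F [-0.0748  0.0126 -4.6027] open 0.017176373737325848 j [-0.3797  0.4867  1.6573 -0.0009  0.9992 -1.7563]
```

View pics/w3.png

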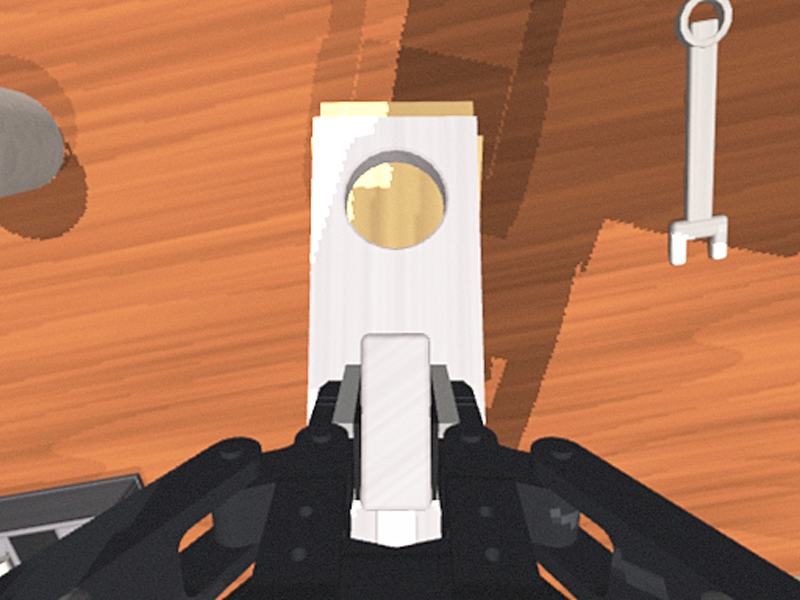

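View pics/s3.png

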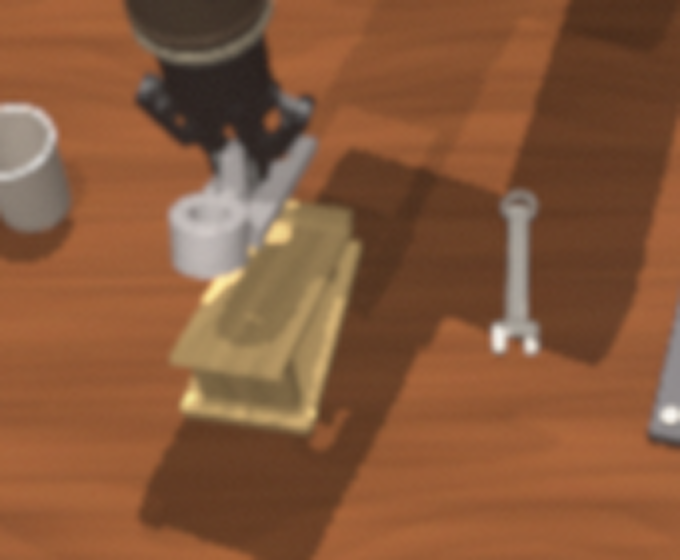

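```bash
python3 - <<'E'
from st import *
T=r.get_calibration("top")
for p in[(267,175),(265,226),(310,215),(328,148),(356,152),(408,100)]:print(p,plane(T,p,.01))
E
python3 st.py .765 -.02 .25 168.9;python3 st.py .765 -.02 .07 168.9
```

```text
(267, 175) [0.6454 0.0032 0.01  ]
(265, 226) [0.4792 0.005  0.01  ]
(310, 215) [ 0.5189 -0.1394  0.01  ]
(328, 148) [ 0.7398 -0.194   0.01  ]
(356, 152) [ 0.7289 -0.2854  0.01  ]
(408, 100) [ 0.9068 -0.4542  0.01  ]
5.2333 [ 0.6007 -0.2074  0.2049] yaw 168.90055065700435 zaxis [-0.0018 -0.0001 -1.    ] F [-0.0748  0.0126 -4.6027] open 0.017176373737325848 j [-0.3797  0.4867  1.6573 -0.0009  0.9992 -1.7563]
slide [-12.51  21.55  -4.54] spin 0.0 cur yaw 168.9
5.2333 [ 0.6007 -0.2074  0.2049] yaw 168.90055065700435 zaxis [-0.0018 -0.0001 -1.    ] F [-0.0748  0.0126 -4.6027] open 0.017176373737325848 j [-0.3797  0.4867  1.6573 -0.0009  0.9992 -1.7563]
slide [-12.54  21.55  13.46] spin 0.0 cur yaw 168.9
```

```bash
python3 -m jog '{"fingers":[1,1,1,1,1,1,1,1,1,1,1,1,1,1,1,1,1],"slide":[[0,0,-3],[-2,3,-4.5],[-4,6.5,-4.5],[-6,10,-4.5],[-8,13.5,-4.5],[-10,17,-4.5],[-12.5,20.5,-4.5],[-12.5,20.5,-2],[-12.5,20.5,1],[-12.5,20.5,4],[-12.5,20.5,7],[-12.5,20.5,9],[-12.5,20.5,11],[-12.5,20.5,12.5],[-12.5,20.5,13.3],[-12.5,20.5,13.3],[-12.5,20.5,13.3]],"spin":[0,0,0,0,0,0,0,0,0,0,0,0,0,0,0,0,0]}'; python3 st.py .765 -.03 .06 168.9
```

```text
time_s: 6.65
tool_pos: [0.7625, -0.0303, 0.0714]
eef_rot: [-0.001, 0.097, 0.995, -0.0]
wrist_force: [-0.3, 1.2, -3.7]
opening: 0.0174
6.65 [ 0.7625 -0.0303  0.0714] yaw 168.89897236646135 zaxis [-0.0024 -0.     -1.    ] F [-0.3368  1.1597 -3.7186] open 0.01738361243909378 j [-0.0793  0.7954  1.4168 -0.0002  0.9317 -1.4562]
slide [-0.24  0.07  1.14] spin -0.0 cur yaw 168.9
```

```bash
python3 -m jog '{"fingers":[1,1,1,1,1,1,1,1,1,1],"slide":[[0,0,0.6],[-0.1,0,1.1],[-0.5,0,1.6],[-0.9,0,2.1],[-1.3,0,2.6],[-1.6,0,3.0],[-1.9,0,3.4],[-2.2,0,3.8],[-2.4,0,4.1],[-2.4,0,4.1]],"spin":[0,0,0,0,0,0,0,0,0,0]}'
python3 - <<'E'
from st import *
im=r.capture("wrist")
cv2.imwrite("pics/w4.png",cv2.resize(im[:,:,::-1],(800,600),interpolation=cv2.INTER_CUBIC))
im=r.capture("scene")
cv2.imwrite("pics/s4.png",cv2.resize(im[150:290,180:350,::-1],None,fx=4,fy=4,interpolation=cv2.INTER_CUBIC))
E
python3 st.py
```

```text
time_s: 7.48
tool_pos: [0.7862, -0.035, 0.0297]
eef_rot: [-0.001, 0.097, 0.995, -0.0]
wrist_force: [3.3, -0.5, 1.8]
opening: 0.0178
7.5833 [ 0.7857 -0.0349  0.0299] yaw 168.89696879481494 zaxis [-0.0031  0.0001 -1.    ] F [ 1.5867 -1.2833 -0.7293] open 0.01710665982595805 j [-0.0828  0.8715  1.3641 -0.0002  0.9091 -1.4597]
```

View pics/s4.png

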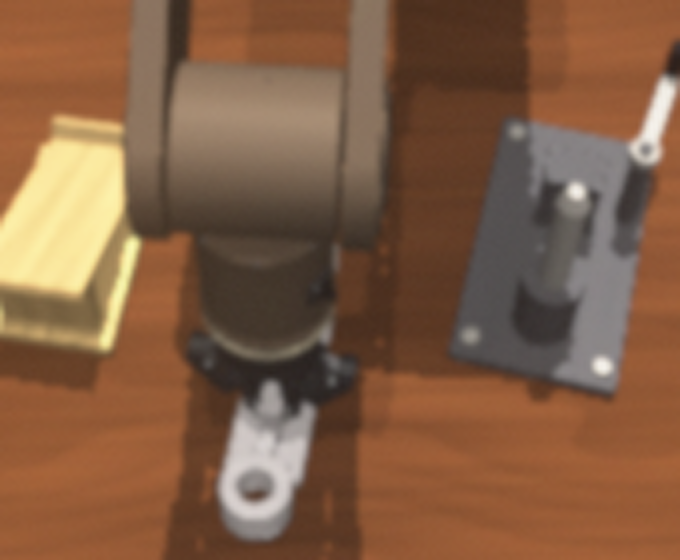

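View pics/w4.png

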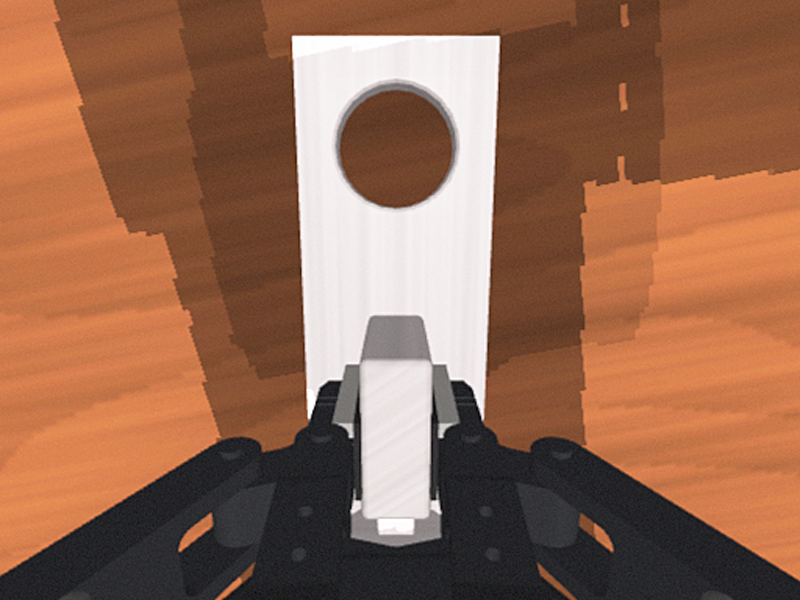

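```bash
python3 -m jog '{"fingers":[1,1,1,1,1],"slide":[[-0.2,0,0.2],[-0.3,0,0.4],[-0.4,0,0.5],[-0.4,0,0.6],[-0.4,0,0.6]],"spin":[0,0,0,0,0]}'; python3 st.py
```

```text
time_s: 8.0
tool_pos: [0.7891, -0.0355, 0.0234]
eef_rot: [-0.002, 0.097, 0.995, -0.0]
wrist_force: [-2.1, 0.9, 0.0]
opening: 0.0172
8.0 [ 0.7891 -0.0355  0.0234] yaw 168.89618439493216 zaxis [-0.0042  0.0002 -1.    ] F [-2.0851  0.8743  0.0319] open 0.017203758585626325 j [-0.0833  0.8837  1.3546 -0.0002  0.9074 -1.4602]
```

```bash
python3 -m jog '{"fingers":[1,1,1,1],"slide":[[-0.1,0,0.15],[-0.1,0,0.3],[-0.1,0,0.3],[-0.1,0,0.3]],"spin":[0,0,0,0]}';python3 -m jog '{"fingers":[1,1,1],"slide":[[0,0,0.15],[0,0,0.3],[0,0,0.3]],"spin":[0,0,0]}'; python3 st.py
```

```text
time_s: 8.33
tool_pos: [0.7898, -0.0357, 0.0222]
eef_rot: [-0.002, 0.097, 0.995, -0.0]
wrist_force: [-13.1, 1.6, 22.2]
opening: 0.0175
time_s: 8.58
tool_pos: [0.7898, -0.0357, 0.0222]
eef_rot: [-0.002, 0.097, 0.995, -0.0]
wrist_force: [-17.2, 1.0, 33.9]
opening: 0.0172
8.5833 [ 0.7898 -0.0357  0.0222] yaw 168.9047850116285 zaxis [-0.0041  0.0002 -1.    ] F [-17.1649   1.0134  33.9166] open 0.01724004658089601 j [-0.0834  0.886   1.3529 -0.0002  0.9068 -1.4604]
```

Run:
```python
from st import *
import pickle
o,p,M=state();c=r.get_calibration("wrist")
W=r.capture("wrist");S=r.capture("scene");T=r.capture("top")
pickle.dump((p,M,c,W,S,T),open("f5.pkl","wb"))
up=lambda im,f:cv2.resize(im[:,:,::-1],None,fx=f,fy=f,interpolation=cv2.INTER_CUBIC)
cv2.imwrite("pics/w5.png",up(W,1.5625))
cv2.imwrite("pics/s5.png",up(S[225:305,210:290],8))
cv2.imwrite("pics/t5.png",up(T[95:185,240:310],6))
g=cv2.cvtColor(W,cv2.COLOR_RGB2HSV)
# nose hole: saturated blob inside white plate
m=((g[...,1]>90)).astype(np.uint8)
n,l,st,ce=cv2.connectedComponentsWithStats(m)
for i in range(1,n):
    if st[i,4]>200: print(st[i],ce[i])
```

```text
[     0      0    512    373 123358] [256.8721 158.4354]
[ 216   48   75   79 4551] [252.9815  87.2714]
[113 328  25  27 261] [125.1073 340.2414]
[370 328  24  26 234] [381.3675 340.4487]
```

View pics/w5.png

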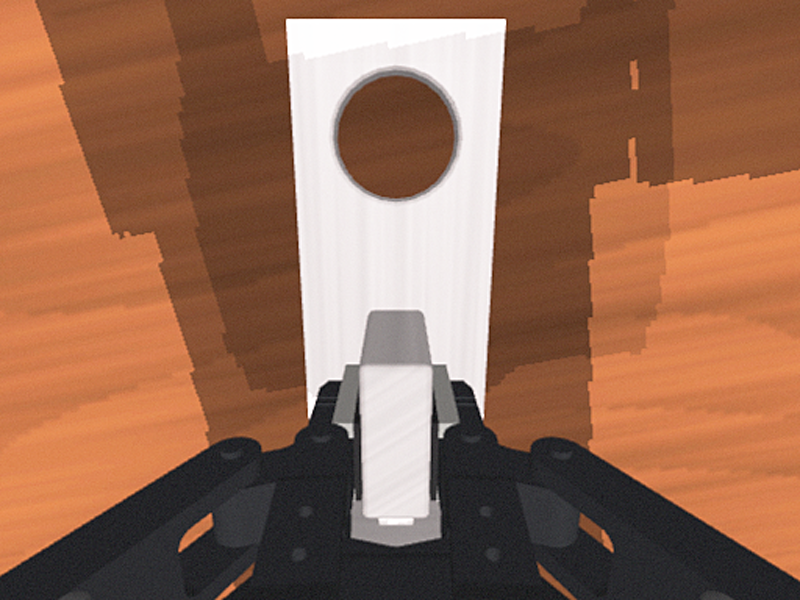

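View pics/s5.png

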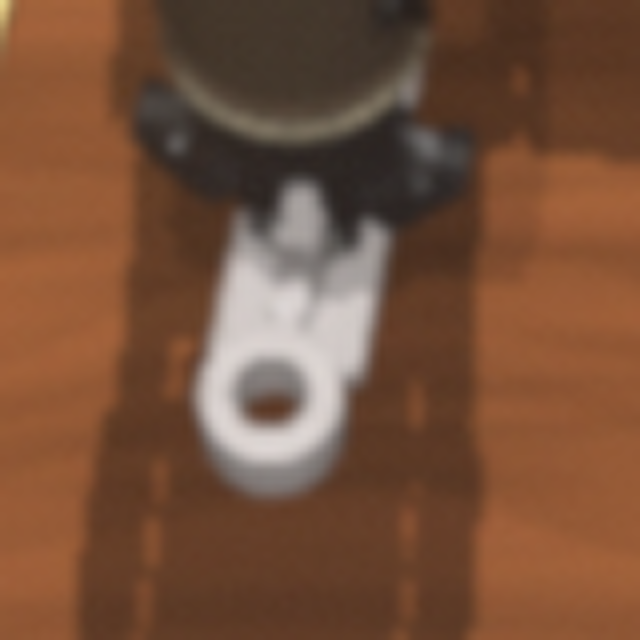

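View pics/t5.png

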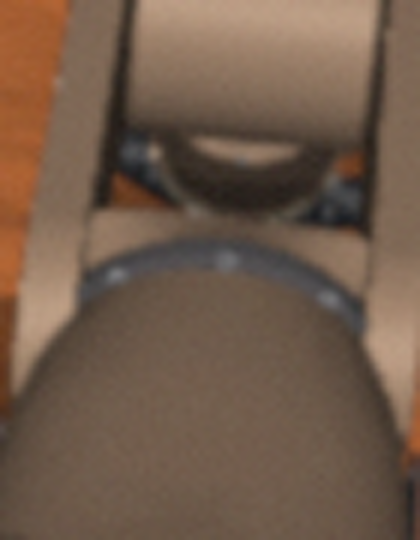

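Run:
```python
from st import *
import pickle
p,M,c,*_=pickle.load(open("f5.pkl","rb"));S=r.get_calibration("scene")
t=lambda p,o,f:((p[0]+.5)/f-.5+o[0],(p[1]+.5)/f-.5+o[1])
N=plane(c,t((397,133.5),(0,0),1.5625),.012)
E=plane(c,t((396,18.5),(0,0),1.5625),.012)
H=plane(S,t((271,398),(210,225),8),.04)
H2=plane(S,t((271,391),(210,225),8),.04)
for n,X in(("N",N),("E",E),("H",H),("H2",H2)): print(n,X,"in tool",M.T@(X-p))
d=H2-N;print(np.degrees(np.arctan2(d[1],d[0])),np.hypot(*d[:2]))
Hn=N+0.149*np.array([M[0,0],M[1,0],0])*-1;print("bore from nose",Hn)
```

```text
N [ 0.7126 -0.02    0.012 ] in tool [0.0788 0.0005 0.0105]
E [ 0.6834 -0.0146  0.012 ] in tool [0.1084 0.0002 0.0106]
H [ 0.8644 -0.0494  0.04  ] in tool [-0.0758  0.0008 -0.0181]
H2 [ 0.8616 -0.0494  0.04  ] in tool [-0.073   0.0003 -0.0181]
-11.177948875857021 0.15191179026986426
bore from nose [ 0.8588 -0.0487  0.012 ]
```

```bash
python3 st.py .6317 .2086 .275 164.8
```

```text
8.7333 [ 0.7898 -0.0357  0.0222] yaw 168.90533188127824 zaxis [-0.004   0.0002 -1.    ] F [-16.4139   0.8794  33.5075] open 0.0173960241889707 j [-0.0834  0.8859  1.353  -0.0002  0.9067 -1.4604]
slide [ 20.32  20.91 -25.21] spin 0.0717 cur yaw 168.91
```

```bash
python3 -m jog '{"fingers":[1,1,1,1,1,1,1,1,1,1,1,1,1,1,1,1,1,1,1,1],"slide":[[0,0,-0.5],[0,0,-2],[0,0,-5],[0,0,-8.5],[0,0,-12],[0,0,-16],[0,0,-20],[0,0,-24],[2,2,-25.2],[4,4,-25.2],[6,6,-25.2],[8.5,8.5,-25.2],[11,11,-25.2],[13.5,14,-25.2],[16,16.5,-25.2],[18,19,-25.2],[19.5,20.2,-25.2],[20.3,20.9,-25.2],[20.3,20.9,-25.2],[20.3,20.9,-25.2]],"spin":[0,0,0,0,0,0,0,0,0,0,0,0.03,0.05,0.072,0.072,0.072,0.072,0.072,0.072,0.072]}'
cat > look.py <<'E'
from st import *
import pickle,sys
k=sys.argv[1]
o,p,M=state();c=r.get_calibration("wrist")
W=r.capture("wrist");S=r.capture("scene");T=r.capture("top")
pickle.dump((p,M,c,W,S,T),open(f"f{k}.pkl","wb"))
up=lambda im,f:cv2.resize(im[:,:,::-1],None,fx=f,fy=f,interpolation=cv2.INTER_CUBIC)
cv2.imwrite(f"pics/w{k}.png",up(W,1.5625))
cv2.imwrite(f"pics/s{k}.png",up(S[150:255,270:400],6))
cv2.imwrite(f"pics/t{k}.png",up(T[110:220,150:250],5))
E
python3 look.py 6; python3 st.py .6317 .2086 .275 164.8
```

```text
time_s: 10.4
tool_pos: [0.6321, 0.2085, 0.2754]
eef_rot: [-0.002, 0.132, 0.991, -0.0]
wrist_force: [0.1, -0.6, -4.8]
opening: 0.0172
10.55 [0.6326 0.2074 0.275 ] yaw 164.71816224584902 zaxis [-0.0036 -0.     -1.    ] F [ 0.4208 -0.7849 -3.9743] open 0.017004166012318588 j [ 0.2708  0.4681  1.5037  0.001   1.1732 -1.0337]
slide [ 0.12  0.09 -0.  ] spin -0.0014 cur yaw 164.72
```

View pics/s6.png

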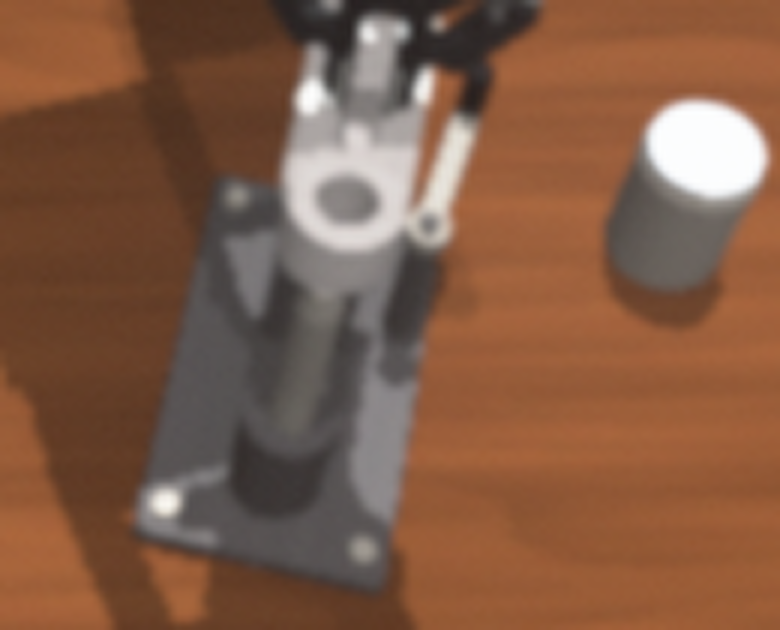

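View pics/w6.png

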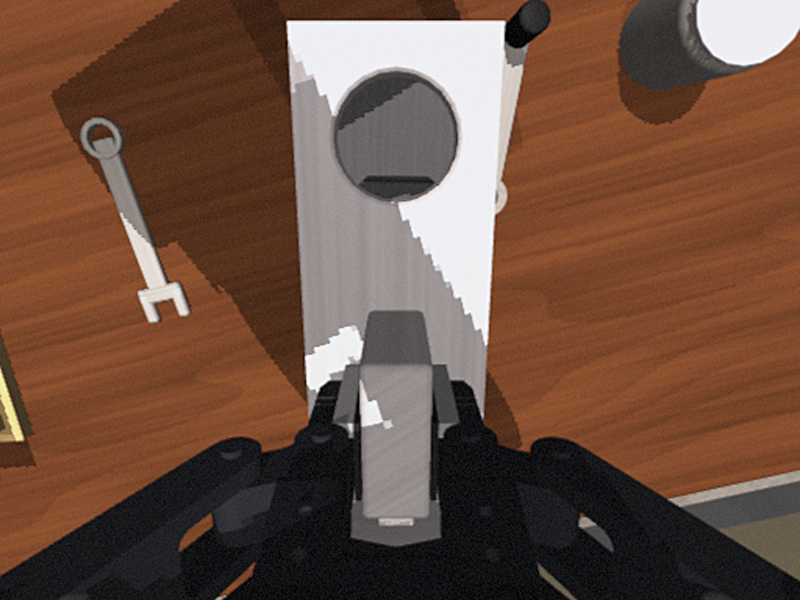

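View pics/t6.png

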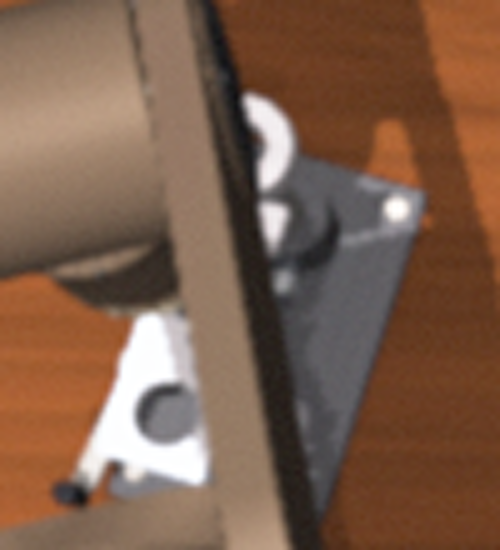

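Run:
```python
from st import *
import pickle
p,M,c,*_=pickle.load(open("f6.pkl","rb"));S=r.get_calibration("scene")
t=lambda p,o,f:((p[0]+.5)/f-.5+o[0],(p[1]+.5)/f-.5+o[1])
z=p[2]-.0222+.04
H=plane(S,t((349,199),(270,150),6),z);print(H,M.T@(H-p),p)
ref=np.array([.7016,.190,z]);print("offset tool",M.T@(ref-H)*1000)
print(proj(S,[.7016,.190,z]), "px tip",proj(S,[.7016,.190,.216]))
```

```text
[0.7029 0.1894 0.2932] [-0.0733  0.0001 -0.018 ] [0.6321 0.2085 0.2754]
offset tool [1.4415 0.2379 0.0041]
[327.9126 182.3484] px tip [323.8265 197.4419]
```

```bash
python3 -m jog '{"fingers":[1,1,1,1,1,1,1],"slide":[[0.1,0,1],[0.1,0,2.5],[0.1,0,3.8],[0.1,0,4.8],[0.1,0,5.5],[0.1,0,6],[0.1,0,6]],"spin":[0,0,0,0,0,0,0]}'; python3 look.py 7; python3 st.py .6310 .2090 .222 164.8
```

```text
time_s: 11.13
tool_pos: [0.6312, 0.2074, 0.2138]
eef_rot: [-0.002, 0.133, 0.991, -0.001]
wrist_force: [-0.4, -0.9, -4.4]
opening: 0.0176
11.2833 [0.6318 0.2078 0.2155] yaw 164.71669650735896 zaxis [-0.0028  0.0002 -1.    ] F [-0.4813  0.0754 -3.9931] open 0.01693231605430723 j [ 0.2716  0.5174  1.573   0.0011  1.0538 -1.033 ]
slide [ 0.11  0.09 -0.65] spin -0.0015 cur yaw 164.72
```

View pics/s7.png

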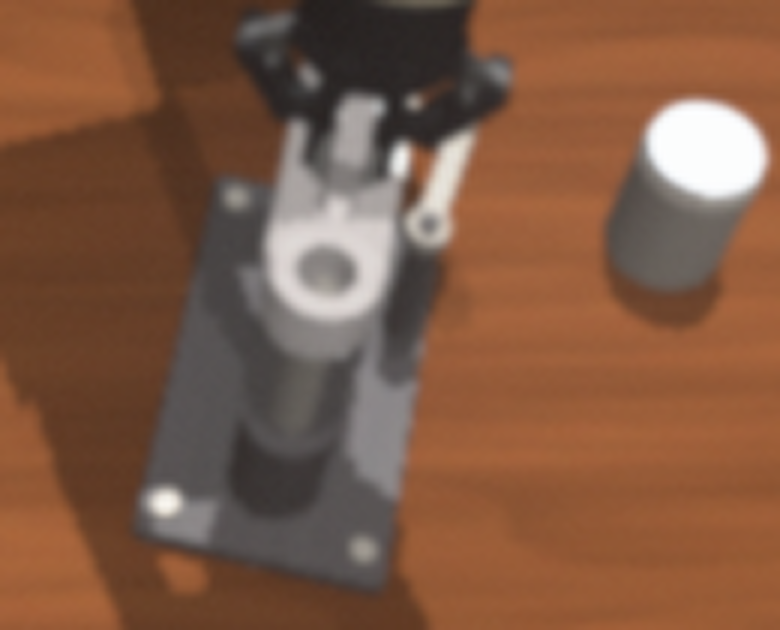

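```bash
python3 -m jog '{"fingers":[1,1,1,1,1,1],"slide":[[0.0,0.05,0.8],[0,0.05,1.6],[0,0.05,2.4],[0,0.05,3.2],[0,0.05,4],[0,0.05,4]],"spin":[0,0,0,0,0,0]}'; python3 st.py .6315 .2085 .1122 164.8
```

```text
time_s: 11.78
tool_pos: [0.6307, 0.208, 0.1732]
eef_rot: [-0.003, 0.133, 0.991, -0.001]
wrist_force: [-0.6, -0.5, -4.1]
opening: 0.0172
11.7833 [0.6307 0.208  0.1732] yaw 164.7179571172683 zaxis [-0.0056 -0.0006 -1.    ] F [-0.5815 -0.5149 -4.1386] open 0.017205365256244963 j [ 0.2723  0.5598  1.6123  0.0012  0.9752 -1.0324]
slide [-0.09  0.08  6.1 ] spin -0.0014 cur yaw 164.72
```

```bash
python3 -m jog '{"fingers":[1,1,1,1,1,1,1,1],"slide":[[-0.03,0.05,0.8],[-0.06,0.05,1.6],[-0.06,0.05,2.4],[-0.06,0.05,3.2],[-0.06,0.05,4],[-0.06,0.05,4.7],[-0.06,0.05,5.2],[-0.06,0.05,5.2]],"spin":[0,0,0,0,0,0,0,0]}'; python3 st.py .6315 .2085 .1122 164.8
```

```text
time_s: 12.45
tool_pos: [0.6306, 0.2081, 0.1199]
eef_rot: [-0.004, 0.133, 0.991, -0.001]
wrist_force: [-0.7, -0.9, -4.5]
opening: 0.0174
12.45 [0.6306 0.2081 0.1199] yaw 164.71515327309694 zaxis [-0.0072 -0.001  -1.    ] F [-0.6616 -0.8523 -4.4782] open 0.017381587542570402 j [ 0.2725  0.6201  1.6516  0.0013  0.8771 -1.0323]
slide [-0.08  0.07  0.77] spin -0.0015 cur yaw 164.72
```

```bash
python3 -m jog '{"fingers":[1,1,1,1,1],"slide":[[-0.05,0,0.3],[-0.05,0,0.5],[-0.05,0,0.7],[-0.05,0,0.8],[-0.05,0,0.9]],"spin":[0,0,0,0,0]}'; python3 look.py 8; python3 st.py .6315 .2085 .1122 164.8
```

```text
time_s: 12.87
tool_pos: [0.6312, 0.2079, 0.1122]
eef_rot: [-0.003, 0.133, 0.991, -0.001]
wrist_force: [-10.5, -4.7, 29.7]
opening: 0.0171
13.0167 [0.6312 0.2079 0.1122] yaw 164.7173330232547 zaxis [-0.0064 -0.0009 -1.    ] F [-5.6357 -3.1473 12.5283] open 0.017190165396160993 j [ 0.2721  0.6295  1.656   0.0011  0.8625 -1.0327]
slide [-0.02  0.07  0.  ] spin -0.0014 cur yaw 164.72
```

View pics/s8.png

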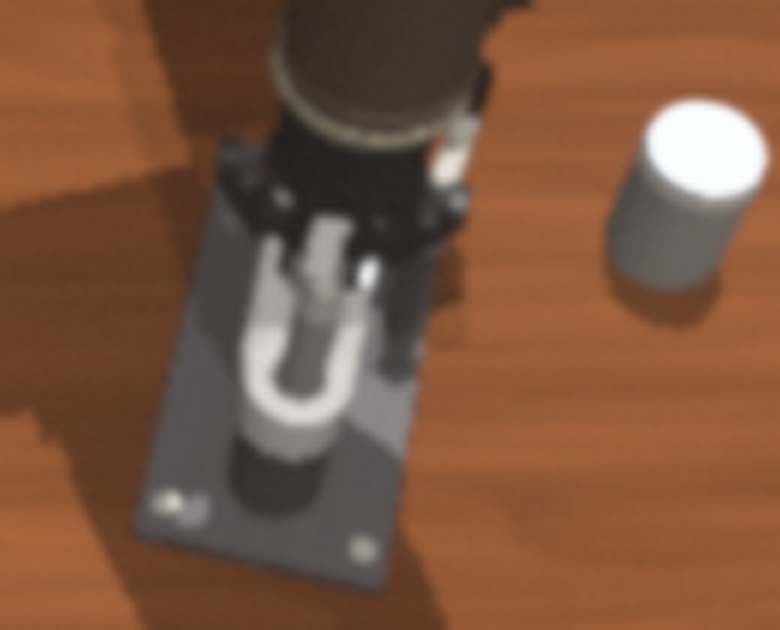

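View pics/w8.png

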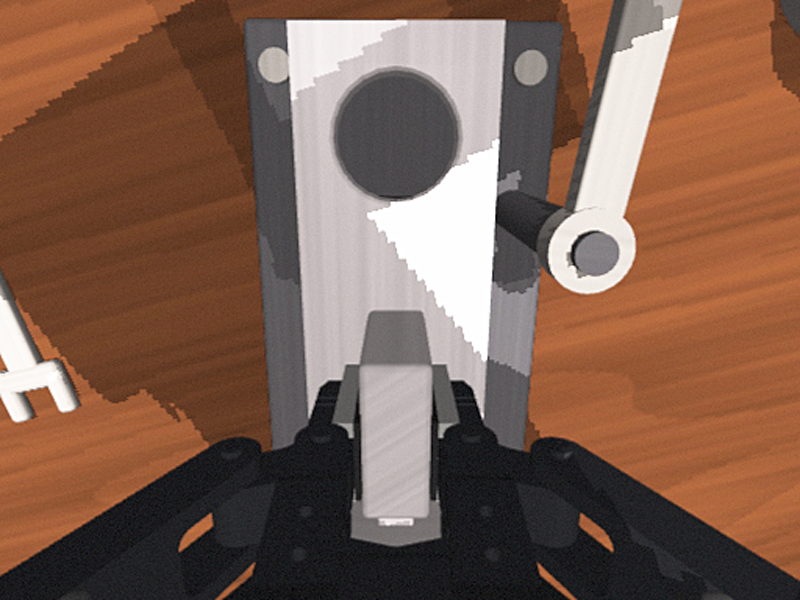

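```bash
python3 -m jog '{"fingers":[1,1,1,0.6,0,0,0,0,0,0],"slide":[[0,0.05,0],[0,0.09,0],[0,0.09,0],[0,0.09,0],[0,0.09,0],[0,0.09,0],[0,0.09,0],[0,0.09,-0.5],[0,0.09,-2],[0,0.09,-4]],"spin":[0.006,0.012,0.012,0.012,0.012,0.012,0.012,0.012,0.012,0.012]}'; python3 look.py 9; python3 st.py .63 .209 .2 164.2
```

```text
time_s: 13.85
tool_pos: [0.6307, 0.2085, 0.1516]
eef_rot: [-0.004, 0.139, 0.99, -0.001]
wrist_force: [-0.5, -0.3, 1.0]
opening: 0.0854
14.0 [0.6328 0.2091 0.1541] yaw 164.0257170959279 zaxis [-0.0034 -0.     -1.    ] F [-0.3496 -0.3452 -0.5885] open 0.08543718763133322 j [ 0.2731  0.5822  1.6244  0.0011  0.9383 -1.0195]
slide [ 0.28 -0.09 -4.59] spin -0.003 cur yaw 164.03
```

View pics/w9.png

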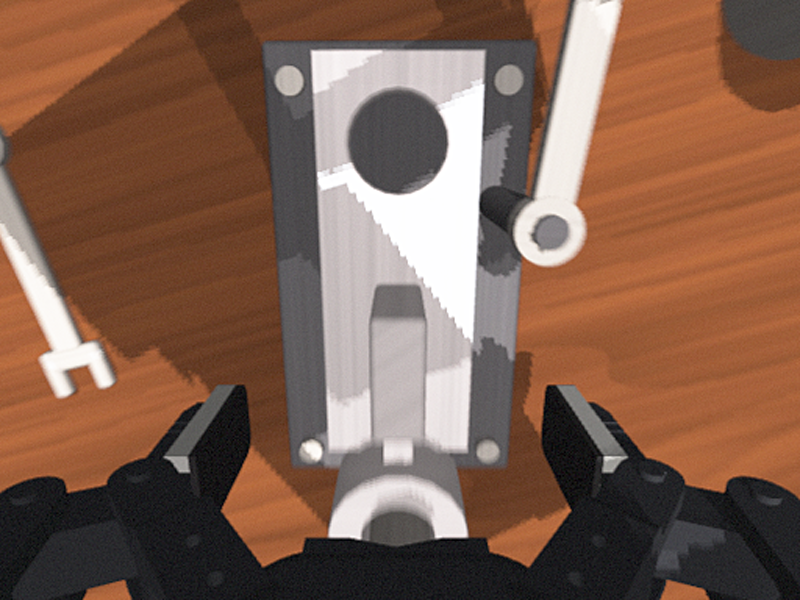

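```bash
python3 st.py .5215 .3060 .20 164.2
```

```text
14.0 [0.6328 0.2091 0.1541] yaw 164.0257170959279 zaxis [-0.0034 -0.     -1.    ] F [-0.3496 -0.3452 -0.5885] open 0.08543718763133322 j [ 0.2731  0.5822  1.6244  0.0011  0.9383 -1.0195]
slide [13.38  6.25 -4.55] spin -0.003 cur yaw 164.03
```

```bash
python3 -m jog '{"fingers":[0,0,0,0,0,0,0,0],"slide":[[0,0,-2.5],[0,0,-4.5],[3.5,1.6,-4.5],[7,3.2,-4.5],[10,4.7,-4.5],[13.4,6.2,-4.5],[13.4,6.2,-4.5],[13.4,6.2,-4.5]],"spin":[0,0,0,0,0,0,0,0]}'; python3 look.py 10; python3 st.py .5215 .3060 .125 164.2
```

```text
time_s: 14.67
tool_pos: [0.5196, 0.3067, 0.1992]
eef_rot: [-0.002, 0.138, 0.99, -0.0]
wrist_force: [-0.3, 0.4, 0.6]
opening: 0.0851
14.8167 [0.5217 0.3051 0.1993] yaw 164.00963007818737 zaxis [-0.0033 -0.0002 -1.    ] F [-0.182   0.0006 -0.1937] open 0.08488320923432333 j [ 0.4783  0.4516  1.7355  0.0016  0.9575 -0.8144]
slide [0.02 0.08 7.43] spin -0.0033 cur yaw 164.01
```

View pics/w10.png

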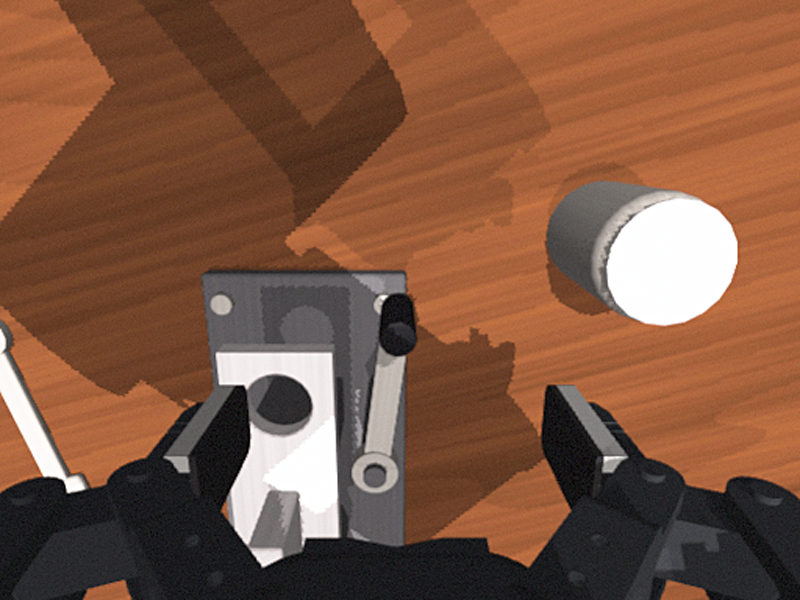

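View pics/s10.png

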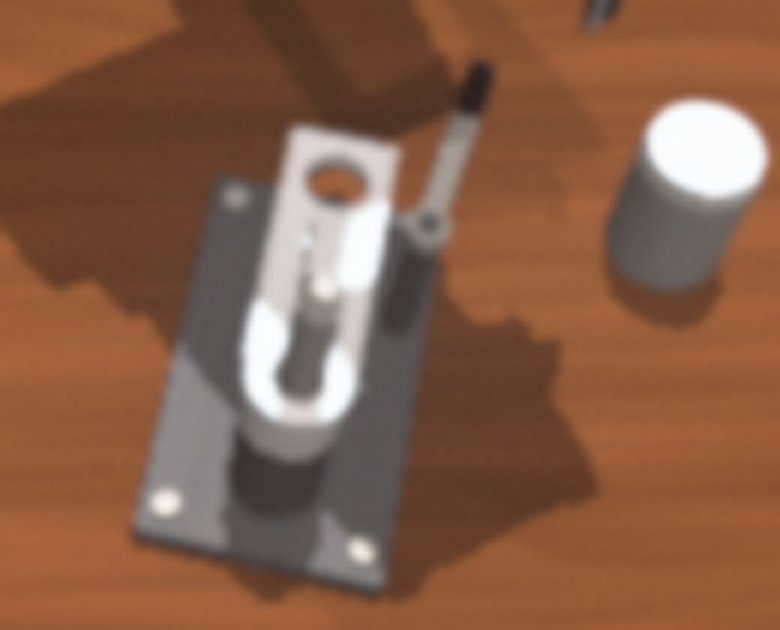

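```bash
python3 - <<'E'
from st import *
import pickle
p,M,c,*_=pickle.load(open("f10.pkl","rb"))
t=lambda p,o,f:((p[0]+.5)/f-.5+o[0],(p[1]+.5)/f-.5+o[1])
K=plane(c,t((397,339),(0,0),1.5625),.153);P=plane(c,t((375,474),(0,0),1.5625),.119)
print(K,P,np.linalg.norm((K-P)[:2]),M.T@(K-p)*100)
E
python3 - <<'E'
import numpy as np
y=np.radians(-15.7);x=np.array([np.cos(y),np.sin(y)]);yy=np.array([-x[1],x[0]]);c=np.array([.7016,.190]);P=c-.119*x+.052*yy;print("pivot",P)
K=np.array([.5215,.3055])-P;th=np.arctan2(-K@x,-K@yy);print(th,np.linalg.norm(K))
for t in(1.7,1.3,.9,.5,.2,0): print(t,P+.088*(-np.sin(t)*x-np.cos(t)*yy))
E
```

```text
[0.5183 0.3075 0.153 ] [0.5998 0.2726 0.119 ] 0.08869943931779017 [0.1258 0.0492 4.6235]
pivot [0.60111091 0.27226142]
1.6922915468795405 0.08627107971577526
1.7 [0.52016832 0.30679108]
1.3 [0.51311136 0.27254482]
0.9 [0.5199476  0.23825381]
0.5 [0.53959774 0.20933186]
0.2 [0.56094209 0.19396413]
0 [0.57729807 0.18754455]
```

```bash
python3 st.py .5200 .3068 .123 164.2; python3 -m jog '{"fingers":[0,0,0,0,0,0.4,0.75,0.75,0.75,0.75,0.75],"slide":[[0.2,0.1,2],[0.2,0.1,4],[0.2,0.1,5.5],[0.2,0.1,6.8],[0.2,0.1,7.6],[0.2,0.1,7.6],[0.2,0.1,7.6],[0.2,0.1,7.6],[0.2,0.1,7.6],[0.2,0.1,7.6],[0.2,0.1,7.6]],"spin":[0,0,0,0,0,0,0,0,0,0,0]}';python3 look.py 11; python3 st.py .5200 .3068 .123
```

```text
14.8167 [0.5217 0.3051 0.1993] yaw 164.00963007818737 zaxis [-0.0033 -0.0002 -1.    ] F [-0.182   0.0006 -0.1937] open 0.08488320923432333 j [ 0.4783  0.4516  1.7355  0.0016  0.9575 -0.8144]
slide [0.19 0.12 7.63] spin -0.0033 cur yaw 164.01
time_s: 15.73
tool_pos: [0.5201, 0.3068, 0.1239]
eef_rot: [-0.001, 0.139, 0.99, -0.0]
wrist_force: [0.1, -0.3, 0.0]
opening: 0.0213
15.8833 [0.5199 0.3067 0.1235] yaw 164.0129911691724 zaxis [-0.003  -0.0001 -1.    ] F [ 0.8073  0.278  -0.8469] open 0.02099978938373166 j [ 0.4819  0.5419  1.8013  0.0018  0.8011 -0.8111]
slide [-0.01  0.01  0.05] spin 0 cur yaw 164.01
```

View pics/w11.png

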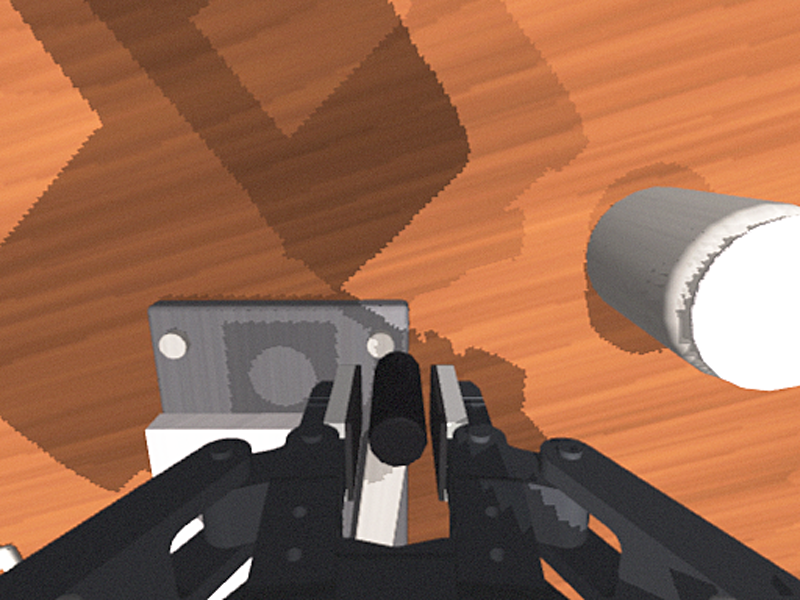

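Run:
```python
from st import *
o,p,M=state()
P=np.array([.6006,.2724]);
p0=p[:2]
r0=np.radians
S=np.radians(-15.7);x=np.array([np.cos(S),np.sin(S)]);yy=np.array([-x[1],x[0]])
cur=164.01
for t in np.arange(1.7,-0.06,-.1):
    q=P+.088*(-np.sin(t)*x-np.cos(t)*yy)
    d=M.T@np.append(q-p0,0)*100
    sp=min(0,-(np.pi/2-t+np.radians(164.3-cur)))
    print(round(t,2),q.round(4),d[:2].round(2),round(sp,3))
```

```text
1.7 [0.5197 0.3069] [0.03 0.02] 0
1.6 [0.5166 0.2987] [ 0.1  -0.86] 0
1.5 [0.5144 0.2902] [ 0.07 -1.74] -0.076
1.4 [0.5131 0.2815] [-0.04 -2.61] -0.176
1.3 [0.5126 0.2727] [-0.23 -3.47] -0.276
1.2 [0.513  0.2639] [-0.52 -4.3 ] -0.376
1.1 [0.5143 0.2552] [-0.88 -5.1 ] -0.476
1.0 [0.5164 0.2467] [-1.32 -5.87] -0.576
0.9 [0.5194 0.2384] [-1.84 -6.58] -0.676
0.8 [0.5232 0.2305] [-2.42 -7.24] -0.776
0.7 [0.5278 0.2229] [-3.07 -7.83] -0.876
0.6 [0.5331 0.2159] [-3.77 -8.36] -0.976
0.5 [0.5391 0.2095] [-4.52 -8.82] -1.076
0.4 [0.5457 0.2036] [-5.32 -9.2 ] -1.176
0.3 [0.5528 0.1985] [-6.14 -9.49] -1.276
0.2 [0.5604 0.1941] [-7.   -9.71] -1.376
0.1 [0.5684 0.1905] [-7.87 -9.83] -1.476
-0.0 [0.5768 0.1877] [-8.75 -9.87] -1.576
```

```bash
python3 -m jog '{"fingers":[0.75,0.75,0.75,0.75,0.75,0.75,0.75,0.75,0.75,0.75,0.75,0.75,0.75,0.75,0.75,0.75,0.75],"slide":[[0.1,-0.86,0],[0.07,-1.74,0],[-0.04,-2.6,0],[-0.23,-3.5,0],[-0.5,-4.3,0],[-0.9,-5.1,0],[-1.3,-5.9,0],[-1.85,-6.6,0],[-2.4,-7.2,0],[-3.1,-7.8,0],[-3.8,-8.4,0],[-4.5,-8.8,0],[-5.3,-9.2,0],[-6.1,-9.5,0],[-7,-9.7,0],[-7,-9.7,0],[-7,-9.7,0]],"spin":[0,-0.08,-0.18,-0.28,-0.38,-0.48,-0.58,-0.68,-0.78,-0.88,-0.98,-1.08,-1.18,-1.28,-1.38,-1.38,-1.38]}';python3 look.py 12; python3 st.py .5775 .1877 .123 254.3
```

```text
time_s: 17.3
tool_pos: [0.5603, 0.1937, 0.1234]
eef_rot: [-0.001, -0.521, 0.853, 0.001]
wrist_force: [-0.0, -0.9, 0.6]
opening: 0.0209
17.45 [0.5598 0.1943 0.1234] yaw -117.06592481377241 zaxis [-0.0033 -0.0001 -1.    ] F [ 0.3042 -0.2571 -0.3013] open 0.021139343652337585 j [ 0.2824  0.5295  1.827   0.0012  0.7884 -2.3877]
slide [-0.22 -1.87  0.03] spin -0.1984 cur yaw -117.07
```

View pics/w12.png

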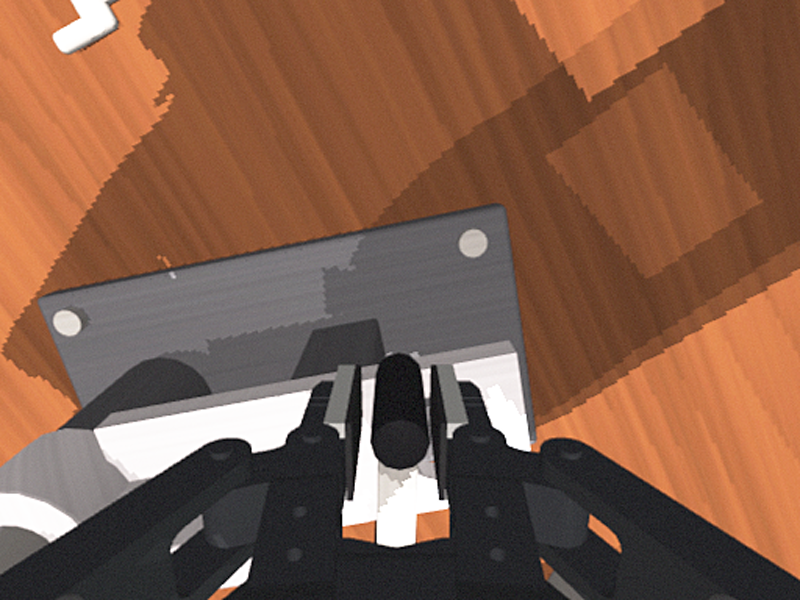

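View pics/s12.png

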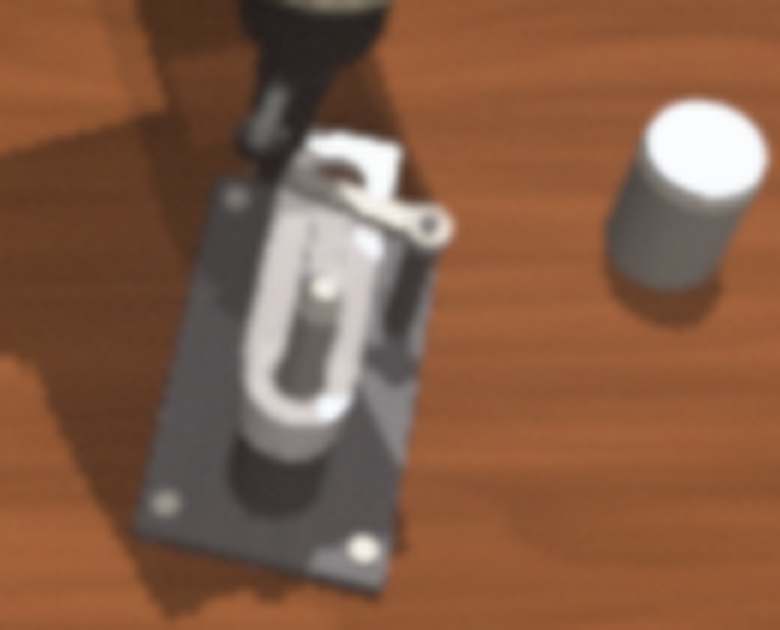

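```bash
python3 -m jog '{"fingers":[0.75,0.75,0.75,0.75,0.75],"slide":[[-0.1,-0.8,0],[-0.17,-1.5,0],[-0.22,-1.9,0],[-0.22,-2.0,0],[-0.22,-2.0,0]],"spin":[-0.08,-0.15,-0.2,-0.2,-0.2]}'; python3 -m jog '{"fingers":[0.75,0.75],"slide":[[0,-0.2,0],[0,-0.2,0]],"spin":[0,0]}';python3 -m jog '{"fingers":[0.75,0.75],"slide":[[0,-0.15,0],[0,-0.15,0]],"spin":[0,0]}'; python3 st.py
```

```text
time_s: 17.87
tool_pos: [0.5784, 0.1873, 0.1233]
eef_rot: [-0.001, -0.603, 0.797, 0.001]
wrist_force: [0.2, 0.2, -0.3]
opening: 0.0212
time_s: 18.03
tool_pos: [0.5795, 0.1869, 0.1232]
eef_rot: [-0.002, -0.603, 0.798, 0.001]
wrist_force: [-3.6, 1.1, 1.3]
opening: 0.0216
time_s: 18.2
tool_pos: [0.5797, 0.1868, 0.1231]
eef_rot: [-0.003, -0.602, 0.798, 0.002]
wrist_force: [-8.1, 3.3, 5.3]
opening: 0.0212
18.2 [0.5797 0.1868 0.1231] yaw -105.9535539597506 zaxis [-0.0069 -0.0001 -1.    ] F [-8.1111  3.3017  5.3352] open 0.021152795125339314 j [ 0.2609  0.5506  1.7851  0.0023  0.8127 -2.6038]
```

```bash
python3 -m jog '{"fingers":[0.75,0.55,0.45,0.45,0.45,0.45,0.45,0.45,0.45,0.45,0.45,0.45],"slide":[[0,0.25,0],[0,0.35,0],[0,0.35,0],[0,0.35,0],[0,0.35,-1],[0,0.35,-3],[0,0.35,-6],[0,0.35,-9],[0,0.35,-12],[4,0.35,-15],[8,0.35,-17],[12,0.35,-17]],"spin":[0,0,0,0,0,0,0,0,0,0,0,0]}';python3 look.py 13; python3 st.py
```

```text
time_s: 19.2
tool_pos: [0.5481, 0.0804, 0.2966]
eef_rot: [-0.0, -0.603, 0.798, 0.001]
wrist_force: [0.7, -0.6, -0.3]
opening: 0.0469
19.35 [0.5467 0.0783 0.2942] yaw -106.14602862730207 zaxis [-0.0047 -0.0002 -1.    ] F [-0.5315  0.2919  0.3006] open 0.046533861240997745 j [ 0.0872  0.2849  1.7404  0.0002  1.121  -2.7727]
```

View pics/s13.png

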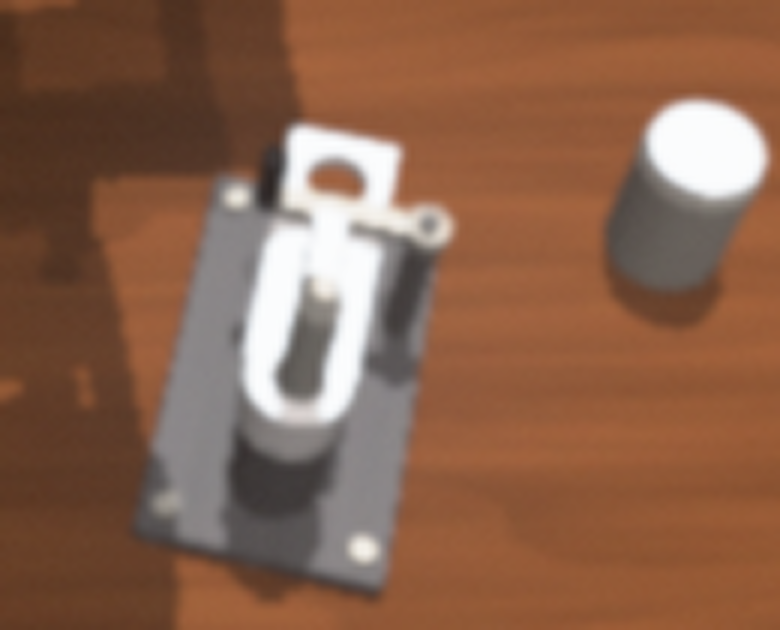

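View pics/w13.png

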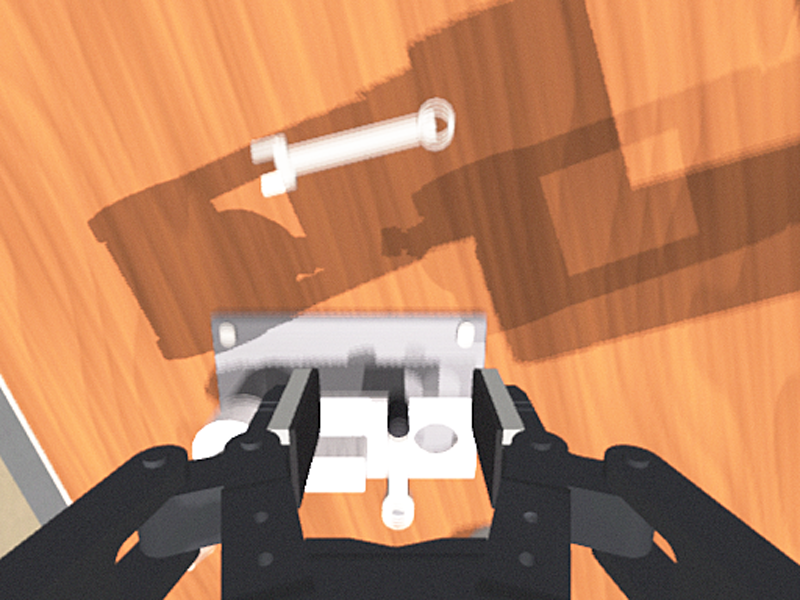

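View pics/t13.png

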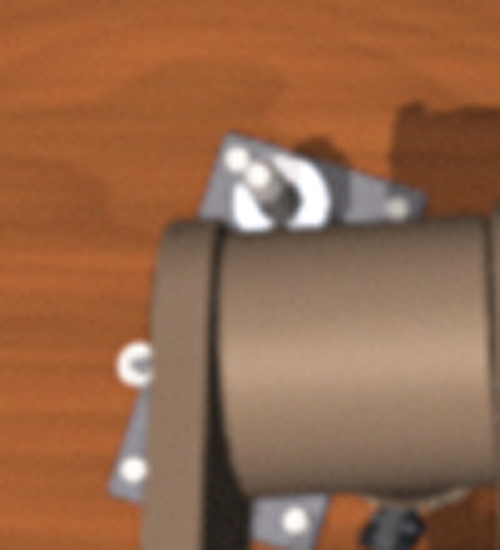

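```bash
python3 -m jog '{"fingers":[0.45,0.45,0.45],"slide":[[0,0,0],[0,0,0],[0,0,0]],"spin":[0,0,0]}'; python3 look.py 14
python3 - <<'E'
from st import *
import pickle
S=r.get_calibration("scene")
s0=cv2.imread("pics/scene0.png")
p,M,c,W,Sc,T=pickle.load(open("f14.pkl","rb"))
y=np.radians(-15.7);x=np.array([np.cos(y),np.sin(y)]);yy=np.array([-x[1],x[0]]);P=np.array([.6008,.2724])
for t in(0,.05,.1):
    K=P+.088*(-np.sin(t)*x-np.cos(t)*yy);q=proj(S,np.append(K,.153));print(t,(q-[270,150]+.5)*6-.5)
q=proj(S,[.7016,.19,.13]);print("hub top exp",(q-[270,150]+.5)*6-.5)
df=cv2.absdiff(s0,Sc[:,:,::-1].copy()).max(2)
for n,(a,b,cc,d) in dict(cup=(115,150,155,192),can=(365,165,402,202),wrench=(250,175,270,222)).items():print(n,(df[b:d,a:cc]>60).mean())
E
```

```text
time_s: 19.6
tool_pos: [0.5469, 0.079, 0.2941]
eef_rot: [-0.002, -0.601, 0.799, 0.001]
wrist_force: [-0.6, -0.6, -0.5]
opening: 0.0468
0 [277.8098 155.0034]
0.05 [279.4033 148.6678]
0.1 [281.3881 142.4556]
hub top exp [301.3513 376.202 ]
cup 0.0
can 0.0
wrench 0.2797872340425532
```

View pics/w14.png

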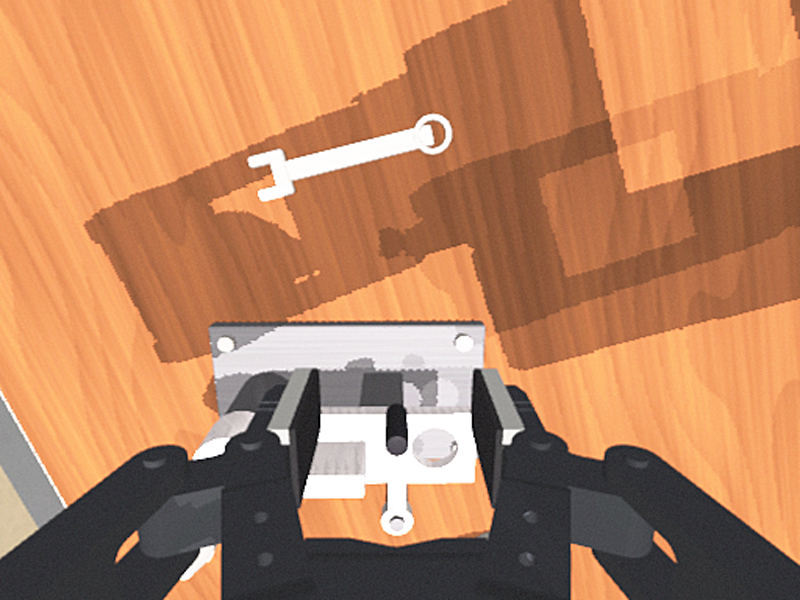

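View pics/s14.png

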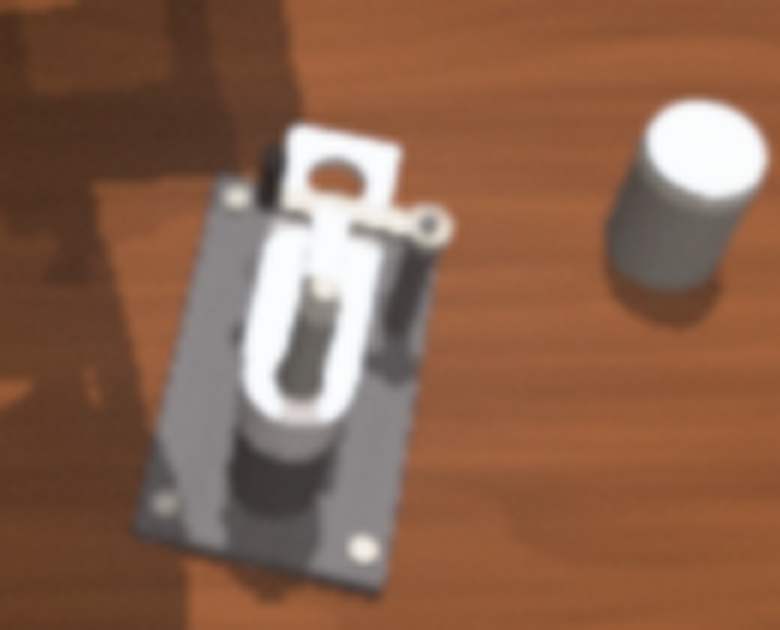

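```bash
python3 -c "
from plant import r
print(r.finish_job())"
```

```text
the job is handed in; nothing more can be done
None
```

The carrier arm is seated on the column and lies along the foot on its rest pillar, and the catch bar is closed square across it. I handed the job in at about 20 s of the 70 s allowed.

**What I did:**
- I gripped the rib on the slope and lifted the arm. Since the jog commands cannot tilt the tool, I levelled the arm by pressing its flat underside onto clear bench.
- I lowered the hub over the column with almost no side force, turned the arm about half a degree to line it up with the foot, and let go.
- I swung the catch with the knob held loosely between the fingers until it hit its stop (about 9 N), then backed the gripper well clear.

**What the last checks showed:**
- **Hub:** contact came at a tool height of 0.1122 m, which is what full seating on the collar predicts.
- **Catch:** the knob in the last scene picture is about 3 px, in a 6x enlargement, from where the closed angle puts it. The wrist picture also shows the bar square across the arm.
- **Cup and can:** both are unchanged in the scene picture.
- **Wrench:** its image patch did differ (28 % of pixels). I put this down to the robot and its shadow covering it, because the gripper never went near it and the wrist picture shows it lying undisturbed. I did not measure its position again.
- **Disagreements:** the wrist and scene cameras differed by 2–3 mm on where the bore was, so I used the scene value, and the insertion confirmed it. The top and scene cameras gave the stand's angle as −15.2° and −16.05°, so I set the arm to about −16°.

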